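# Load the bending beam and set the contact screw

### The job

Get the beam-bending rig ready: tip all six nuts out of the steel tumbler into the round load pan on the end of the beam, and stand the empty tumbler upright on the bench again. Then turn the flat-headed contact screw on the bridge clockwise until it seats on the beam, and back it off a quarter turn so that it just clears. Finish while still holding the screw head in your grip at that setting, and leave the other things on the bench where they are.

Things in the scene. Friction and masses are not known exactly. Their poses are not given: they have to be found in the camera images.
- tumbler: Bright steel tumbler, loose on the bench at the left with the nuts in it: open, slightly conical, 80 mm high, outside diameter 52 mm at the foot, 68 at the rim, walls 2.5 mm, floor 3 mm, about 100 g. Much taller than the low steel dish. Origin: centre of its underside, z along its axis to the mouth. All the nuts slide out if it is tipped 20 to 25 degrees past horizontal.
- nut0: Plain steel hex nut, 18 mm across flats, 10 mm thick, 17 g, slippery (one of six alike, all in the tumbler at the start). Origin: centre of one flat face, z along its bore.
- nut1: Plain steel hex nut, 18 mm across flats, 10 mm thick, 17 g, slippery (one of six alike, all in the tumbler at the start). Origin: centre of one flat face, z along its bore.
- nut2: Plain steel hex nut, 18 mm across flats, 10 mm thick, 17 g, slippery (one of six alike, all in the tumbler at the start). Origin: centre of one flat face, z along its bore.
- nut3: Plain steel hex nut, 18 mm across flats, 10 mm thick, 17 g, slippery (one of six alike, all in the tumbler at the start). Origin: centre of one flat face, z along its bore.
- nut4: Plain steel hex nut, 18 mm across flats, 10 mm thick, 17 g, slippery (one of six alike, all in the tumbler at the start). Origin: centre of one flat face, z along its bore.
- nut5: Plain steel hex nut, 18 mm across flats, 10 mm thick, 17 g, slippery (one of six alike, all in the tumbler at the start). Origin: centre of one flat face, z along its bore.
- pan_floor (a point): Centre of the inner floor of the load pan: a round aluminium dish fixed on the free end of the rig's beam, 108 mm across at the foot and 136 mm at the rim (outside), walls 3 mm, the rim 36 mm above this point and 121 mm above the bench. x runs along the beam, away from its clamped end; z up. It does not visibly sink under the nuts.
- rig: Beam-bending rig, fixed: dark plate 380 x 130 mm; dark clamp pillar at -x (105 mm high); flat steel beam, top at 81 mm, from it to the load pan at +x; 30 mm from the origin along -x a bridge over the beam, its aluminium crossbar 34 x 96 mm (long across the beam), top 128 mm up, with a white ticked dial on it (34 mm across, top at 132 mm). Origin: centre of the underside, x from clamp to pan, z up.
- screw_head (a point): Grip point of the contact screw, an upright steel thumbscrew on the bridge: flat spade head 30 mm wide, 10 mm thick, 141 to 171 mm above the bench, over a round collar 24 mm across. On its axis, 158 mm up; turns with the head: x along the width (dark mark on top of the +x half), y across the 10 mm to be gripped, z up. The head keeps its height as it turns (very fine thread).
- contact_screw (a joint): Angle of the contact screw, rad: 0 = seated (tip hard on the beam, a firm stop), growing as it is backed off, counter-clockwise from above; it starts 0.6 to 1.7 open. It turns against light friction (0.05 N m) and stays where left. At 0 the head's width lies along the beam, a quarter turn out it lies across it.
- dish: Low wide steel dish, 100 mm across, 30 mm high; a bystander, leave it.
- jar: Glass jar with a white lid, 60 mm across, 85 mm high; a bystander, leave it.
- wrench: Steel wrench 160 mm long lying on the bench; a bystander, leave it.
- tub: Off-white open plastic tub 110 x 170 x 55 mm; a bystander, leave it.
- can: Aluminium drinks can, 66 mm across, 115 mm high; a bystander, leave it.
- flask: Red vacuum flask with a steel cap, 86 mm across, 242 mm high; a bystander, leave it.
Mind the look-alikes: they are no part of the job. What is shaped like the tumbler but blue is not meant.

How it is judged:
On the way, in this order (a step that is already met when the one before it is completed fails the run):
1. all six nuts lie in the load pan (horizontal distance between each of nut0, nut1, nut2, nut3, nut4, nut5 and pan_floor below 0.066 m and z of nut0 in the frame of pan_floor between -0.006 and 0.04 m and z of nut1 in the frame of pan_floor between -0.006 and 0.04 m and z of nut2 in the frame of pan_floor between -0.006 and 0.04 m and z of nut3 in the frame of pan_floor between -0.006 and 0.04 m and z of nut4 in the frame of pan_floor between -0.006 and 0.04 m and z of nut5 in the frame of pan_floor between -0.006 and 0.04 m), for 0.2 s.
2. the emptied tumbler stands upright on the bench, let go (angle between tumbler's own z axis and vertical below 0.1 rad and height (world z) of tumbler between -0.006 and 0.006 m and linear speed of tumbler below 0.02 m/s and contact force between the fingers and tumbler below 0.05 N), for 0.2 s.
3. the contact screw is turned home until it seats on the beam (value of joint contact_screw below 0.06 rad), for 0.1 s.
4. the screw is backed off a quarter turn and held in the grip (value of joint contact_screw between 1.2208 and 1.9208 rad and contact force between the fingers and contact_screw above 2 N and distance between the grasp point and screw_head below 0.03 m), for 0.2 s.
At the end, for the whole second after the job is handed in: All six nuts in the load pan; tumbler upright on the bench (within 6 degrees), at rest, let go; the contact screw, once seated, backed off 90 degrees (give or take 20), at rest, its head still held in the fingers (over 2 N, grasp point within 30 mm of the grip point) (all of step 1 and all of step 2 and all of step 4 and velocity of joint contact_screw between -0.1 and 0.1 rad/s); the arm keeps its last pose, push and grip.
It fails at once if a bystander (dish, jar, wrench, tub, can or flask) is moved by more than 30 mm or knocked over (distance of any of dish, jar, wrench, tub, can, flask from where it was at the start of the episode above 0.03 m or angle between any of jar, can, flask's own z axis and vertical above 0.5 rad).
It also fails if it takes over 64 s, if anything falls off the work surface, if the arm or the gripper's body presses on something with over 40 N, if the wrist force passes 120 N, or if a joint passes its speed limit or range.

### The arm

A 7-joint arm with a two-finger parallel gripper is mounted at the origin on the work surface. World frame = base frame: x ahead of the robot, y to its left, z up, the work surface at z = 0. Lengths are in m, angles in rad, forces in N, time in s.
With the tool pointing down it reaches from about 0.425 to 1.025 m from the base axis. Payload 9.4 kg.
Tool frame: the origin (TCP) lies midway between the tips of the shut fingers; the grasp point (between the pads) lies robot.grasp_offset behind it (robot.grasp_offset is the distance from the TCP to the grasp point, in m); z points along the fingers, y is the line along which they close (so a half turn about z gives the same grasp; the last joint's range is limited). The gripper opens to 93 mm and grips with 3 to 60 N. Pads are 15 mm wide; open, the fingers measure 128 mm over their backs; the gripper's body (75 mm by 188 mm) begins 65 mm behind the grasp point.
Start: joints at [-1.22, 0.599, -0.003, 1.599, 0.002, 0.943, -0.08], TCP at [0.301, 0.66, 0.219] pointing down, gripper open.
Joint ranges: [-2.57, 2.57], [-0.35, 1.97], [-1.29, 1.29], [0.11, 2.56], [-1.05, 4.19], [0.11, 1.86], [-2.63, 2.63]. Speed limits (rad/s): [2.22, 2.22, 3.01, 3.01, 3.14, 3.14, 3.14].

### API

Orientations are given as a unit quaternion [x, y, z, w].
In Python, from rig import robot, viewer gives the robot as it stands. The module is installed in compiled form; this text tells all that it offers.
- The arm moves only by the tool send_rows, never from a script. Its argument "commands" is a list of rows, each a list of 7 numbers: the shift along the tool's x, y, z in mm, then the turn, a rotation vector about the tool's x, y, z in rad, then the opening in per cent of the stroke, from 0 (shut) to 100 (fully open). In form: [[x, y, z, ax, ay, az, jaw], ...]. A call has 1 to 12 rows; each row is the pose to reach, as a shift and turn from the pose commanded when the call began, along the tool's axes at that moment; what a row does not reach only later rows make up. A row lasts 1/8 s, in which the tool goes at most 62.5 mm and 10.7 degrees, less where a joint would pass 70% of its speed; a pose out of reach is approached as far as the arm can. A call with a gripper value outside its range is refused whole. The fingers move at their own pace and stop on an object; "squeeze" is the grip in N (left out, the last holds). Time passes only in rows, so rows that repeat a pose let the fingers close. It gives the time, the measured TCP pose, the force, the opening and the grip force at its end, in the units of the state.
- robot.read_state(): the state, without advancing time (a new reading comes with each control period).
- viewer.read_camera(name): name is "scene" or "side" or "wrist"; returns the picture (480x640x3 uint8, blue, green, red); there is no depth.
- viewer.camera_model(name): a dict with "intrinsics" (3x3 intrinsics, pixels), "cam_to_world" (4x4, takes a point from camera to world coordinates); the wrist camera has in their place "T_tool_cam" (4x4, takes a point from camera to tool coordinates, whose origin is the TCP and whose axes are the flange's). Camera axes: x right, y up, looking along -z (the intrinsics and any distortion apply to the point x, -y, -z); pixel columns grow to the right and rows downward; lengths in m; the calibration is good to about 2 mm. A picture is of the moment at which its call begins: read the wrist's pose just before it. camera_model takes no time and is no camera call.
- robot.sign_off(): hands the job in; it is judged then, once.
The state is a dict: "time": time; "qpos": joint angles; "joint_velocities": joint speeds; "joint_torque": joint torques, N m; "eef_pos": TCP position; "ee_rot": TCP orientation; "ft_force": force on the tool from outside, world axes, zero at the start; "torque": the same for the moment, N m; "opening": opening from 0.0 (shut) to 1.0 (fully open); "gripper_force": force on a finger pad.
Only numpy, scipy, OpenCV 4.12 (cv2) and the standard library are available. Lean on these libraries where they do the work, as an engineer would, in place of code of your own. Each camera call takes 0.05 s, during which the arm holds its last target. There are 200 camera calls.

## Working session

There is one attempt and no reset: what is moved stays moved. The work goes in short steps, Python scripts to look and compute and a tool call to move; the robot and the scene stay as the last step left them, time stands still between calls to the robot, and variables do not carry over. Pictures are saved under pics/ and viewed, at most 10 in all, crops included, and the job is handed in when it is done.

Besides the shell and the picture viewer there is one more tool, called after "Emit:" by a JSON object that holds its "op" and its "data", one argument or row to a line. send_rows: Moves the arm, as the interface text tells. Its arguments: {"type":"object","properties":{"commands":{"type":"array","items":{"type":"array","items":{"type":"number"}}},"squeeze":{"type":"number"}},"required":["commands"]}

```bash
mkdir -p pics
cat > h.py <<'E'
import numpy as np, cv2
from rig import robot, viewer
from scipy.spatial.transform import Rotation as R
def model(n, st=None):
    m=viewer.camera_model(n); K=np.array(m["intrinsics"])
    if n=="wrist":
        T=np.eye(4);T[:3,:3]=R.from_quat(st["ee_rot"]).as_matrix();T[:3,3]=st["eef_pos"]
        return K,T@np.array(m["T_tool_cam"]),m
    return K,np.array(m["cam_to_world"]),m
def ray(K,T,uv):
    d=np.linalg.inv(K)@np.array([uv[0],uv[1],1.]); d=T[:3,:3]@(d*[1,-1,-1]); return T[:3,3],d/np.linalg.norm(d)
def onz(K,T,uv,z):
    o,d=ray(K,T,uv); return o+d*(z-o[2])/d[2]
def tri(a,b):
    (o,d),(p,e)=a,b; s=np.linalg.lstsq(np.c_[d,-e],p-o,rcond=None)[0]; x,y=o+d*s[0],p+e*s[1]; return (x+y)/2,np.linalg.norm(x-y)
def proj(K,T,p):
    c=np.linalg.inv(T)@np.r_[p,1]; c=K@(c[:3]*[1,-1,-1]); return c[:2]/c[2]
E
python3 - <<'E'
from h import *
s=robot.read_state()
print({k:np.round(v,3) for k,v in s.items()}, robot.grasp_offset)
for n in("scene","side","wrist"):
    cv2.imwrite(f"pics/{n}0.png",viewer.read_camera(n)); m=viewer.camera_model(n); print(n,{k:np.round(v,3).tolist() if not isinstance(v,str) else v for k,v in m.items()})
E
```

```text
{'time': np.float64(0.0), 'qpos': array([-1.22 ,  0.6  , -0.003,  1.6  ,  0.002,  0.943, -0.08 ]), 'joint_velocities': array([-0.001, -0.   ,  0.001,  0.001, -0.001,  0.   , -0.002]), 'joint_torque': array([-1.0000e-03, -7.6507e+01,  1.4970e+00, -2.5235e+01, -5.2000e-02,
        1.7000e-02,  0.0000e+00]), 'eef_pos': array([0.301, 0.659, 0.218]), 'ee_rot': array([ 0.212,  0.977, -0.001, -0.   ]), 'ft_force': array([-0.516, -0.487, -0.156]), 'torque': array([-0.042,  0.014,  0.037]), 'gripper_force': np.float64(0.0), 'opening': np.float64(0.995)} 0.0188
scene {'intrinsics': [[443.343, 0.0, 319.874], [0.0, 443.343, 240.885], [0.0, 0.0, 1.0]], 'cam_to_world': [[-0.609, -0.577, 0.544, 1.048], [0.793, -0.454, 0.405, 0.307], [0.013, 0.678, 0.735, 0.827], [0.0, 0.0, 0.0, 1.0]]}
side {'intrinsics': [[475.033, 0.0, 323.068], [0.0, 475.033, 240.161], [0.0, 0.0, 1.0]], 'cam_to_world': [[0.971, 0.191, -0.147, 0.335], [-0.241, 0.773, -0.586, -0.842], [0.002, 0.605, 0.797, 1.103], [0.0, 0.0, 0.0, 1.0]]}
wrist {'intrinsics': [[346.903, 0.0, 324.56], [0.0, 346.903, 241.836], [0.0, 0.0, 1.0]], 'T_tool_cam': [[0.001, 0.971, 0.239, 0.065], [1.0, -0.001, 0.0, -0.0], [0.001, 0.239, -0.971, -0.165], [0.0, 0.0, 0.0, 1.0]]}
```

View pics/scene0.png

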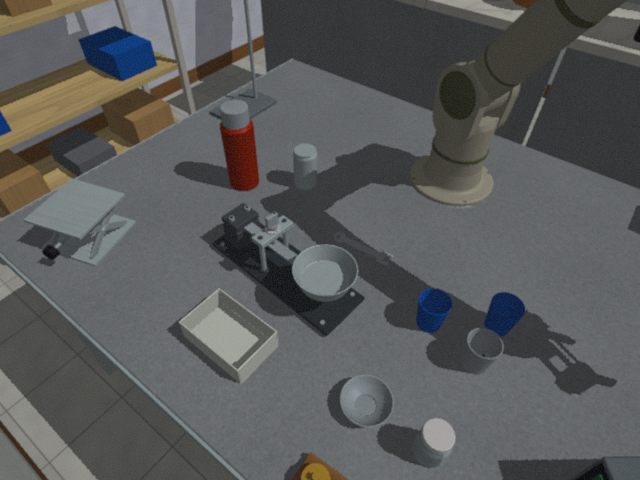

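View pics/side0.png

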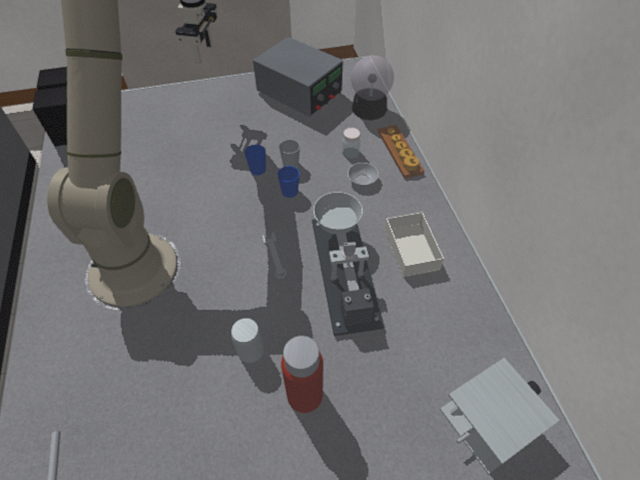

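Scene view: steel tumbler at about (485,348) between the blue ones, pan (325,272), screw (271,222). Side view: tumbler (289,152), pan (338,210), screw head (349,250). I'll zoom in on these in one composite.

Run:
```python
from h import *
a=cv2.imread("pics/scene0.png");b=cv2.imread("pics/side0.png")
def c(i,x,y,w,h,f): return cv2.resize(i[y:y+h,x:x+w],(400,300),interpolation=cv2.INTER_CUBIC)
A=c(a,440,300,100,75,4);B=c(b,240,115,100,75,4);C=c(a,210,195,160,120,4);D=c(b,300,185,100,75,4)
cv2.imwrite("pics/comp.png",np.vstack([np.hstack([A,B]),np.hstack([C,D])]))
S=model("scene");T=model("side")
for n,p,q in(("tumbler",(485,346),(289,148)),("pan",(325,270),(338,211)),("screw",(271,217),(349,246))):
    print(n,tri(ray(S[0],S[1],p),ray(T[0],T[1],q)))
```

```text
tumbler (array([0.50915479, 0.30472767, 0.06989234]), np.float64(0.0008228912741127769))
pan (array([ 0.58049434, -0.02768124,  0.11665946]), np.float64(0.0017588966643519437))
screw (array([ 0.56613081, -0.18346181,  0.16415128]), np.float64(1.3774139792930168e-06))
```

View pics/comp.png

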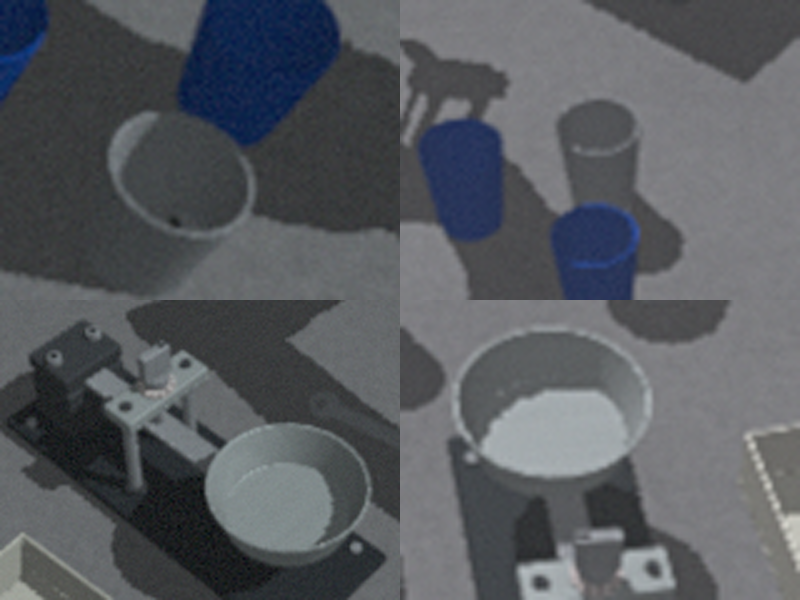

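View pics/wrist0.png

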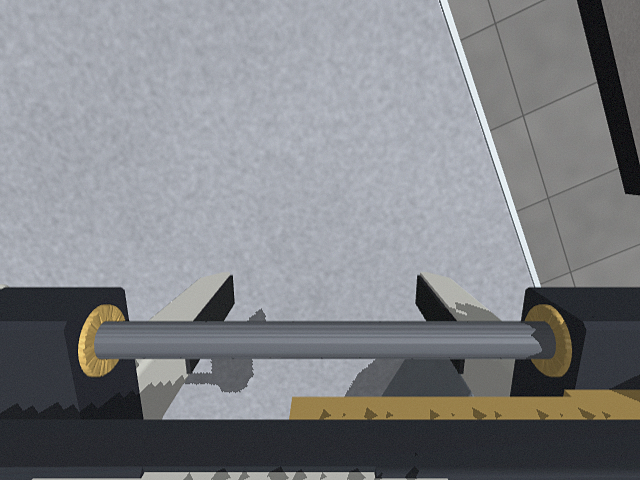

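Run:
```python
from h import *
S=model("scene");T=model("side")
for n,p,q in(("tumbler",(485.5,343.5),(289.3,147)),("pan",(325.2,270.6),(338.1,210.5)),("screw",(272,215.8),(350,243.8)),("blueA",(435,298),(289,172)),("blueB",(507,303),(256,151)),("flasktop",(235,110),(301,350)),("jartop?",(305,152),(245,327)),("barcorner L",(210+207/2.5,195+72/2.5),(300+272/4,185+277/4)),("bar R",(210+105/2.5,195+120/2.5),(300+120/4,185+282/4))):
    p,e=tri(ray(S[0],S[1],p),ray(T[0],T[1],q)); print(n,p.round(3),round(e,4))
t=np.array([.51,.305])
print("foot px", proj(S[0],S[1],[.51,.305,0]),proj(T[0],T[1],[.51,.305,0]))
```

```text
tumbler [0.509 0.303 0.077] 0.0028
pan [ 0.581 -0.026  0.117] 0.0013
screw [ 0.568 -0.181  0.17 ] 0.0031
blueA [0.484 0.179 0.09 ] 0.0029
blueB [0.402 0.3   0.086] 0.0038
flasktop [ 0.389 -0.454  0.236] 0.0005
jartop? [ 0.285 -0.315  0.114] 0.0034
barcorner L [ 0.578 -0.171  0.142] 0.0908
bar R [ 0.564 -0.188  0.104] 0.0954
foot px [474.91228473 363.80023905] [290.29080581 163.81184341]
```

```bash
cat >> h.py <<'E'
def plan(p,Rm):
    s=robot.read_state(); R0=R.from_quat(s["ee_rot"])
    v=(R0.inv()*R.from_matrix(Rm)).as_rotvec()
    print("t",round(float(s["time"]),2),"shift mm",(R0.inv().apply(np.array(p)-s["eef_pos"])*1000).round(1).tolist(),"rot",v.round(3).tolist(),"deg",round(np.degrees(np.linalg.norm(v)),1),"q",s["qpos"].round(2).tolist(),"op",round(float(s["opening"]),2),"f",round(float(s["gripper_force"]),1),"at",s["eef_pos"].round(3).tolist())
def ori(az,al,up):   # heading azimuth deg, depression deg, tool x up(+1)/down(-1)
    a,b=np.radians([az,al]); z=np.array([np.cos(a)*np.cos(b),np.sin(a)*np.cos(b),-np.sin(b)])
    y=up*np.array([np.sin(a),-np.cos(a),0])*-1; y=y if np.cross(y,z)[2]*up>0 else -y
    return np.c_[np.cross(y,z),y,z]
TUM=np.array([.509,.303]); PAN=np.array([.581,-.026]); SCR=np.array([.568,-.181])
E
python3 - <<'E'
from h import *
S=model("scene");T=model("side")
for n,p,q,z in(("dish",(366,393),(364,173),.03),("jar",(437,434),(352,134),.085)):
    print(n,tri(ray(S[0],S[1],p),ray(T[0],T[1],q)))
print("wrench",onz(S[0],S[1],(390,258),0),onz(S[0],S[1],(338,238),0))
for up in(1,-1):
  for back in(.12,):
    Rm=ori(-70,30,up); g=np.r_[TUM,.045]-back*Rm[:,2]; plan(g+.0188*Rm[:,2],Rm); print(g)
E
```

```text
dish (array([0.71777655, 0.16916792, 0.04107149]), np.float64(0.006967476366154936))
jar (array([0.71914518, 0.30806526, 0.08208811]), np.float64(0.0010004407811160033))
wrench [ 3.73901487e-01  2.07999228e-02 -1.11022302e-16] [ 3.98453489e-01 -1.19306089e-01 -1.11022302e-16]
t 0.15 shift mm [-275.9, -175.2, 122.6] rot [1.202, 0.503, -2.084] deg 140.8 q [-1.22, 0.6, -0.0, 1.6, 0.0, 0.94, -0.08] op 1.0 f 0.0 at [0.301, 0.659, 0.218]
[0.47345622 0.40065572 0.105     ]
t 0.15 shift mm [-275.9, -175.2, 122.6] rot [0.414, -0.989, 0.719] deg 74.0 q [-1.22, 0.6, -0.0, 1.6, 0.0, 0.94, -0.08] op 1.0 f 0.0 at [0.301, 0.659, 0.218]
[0.47345622 0.40065572 0.105     ]
```

Emit:
{"op": "send_rows", "data": {
  "commands": [
    [-40,-25,15,0.06,-0.15,0.1,90],
    [-80,-50,20,0.12,-0.3,0.2,90],
    [-110,-70,30,0.18,-0.42,0.3,90],
    [-140,-88,40,0.22,-0.52,0.38,90]
  ]
}}

```text
time: 0.65
eef_pos: [0.3913, 0.5214, 0.1782]
ee_rot: [0.383, 0.881, -0.16, 0.228]
ft_force: [0.2, -0.4, -0.5]
opening: 0.9
gripper_force: 0.0
```

Run:
```python
from h import *
Rm=ori(-70,30,-1); g=np.r_[TUM,.045]-.12*Rm[:,2]; plan(g+.0188*Rm[:,2],Rm)
```

```text
t 0.65 shift mm [-91.4, -14.8, 156.4] rot [0.194, -0.466, 0.338] deg 34.8 q [-1.43, 0.73, 0.34, 1.65, 0.26, 1.13, -0.54] op 0.9 f 0.0 at [0.391, 0.521, 0.178]
```

Emit:
{"op": "send_rows", "data": {
  "commands": [
    [-20,-3,35,0.04,-0.1,0.08,85],
    [-40,-6,70,0.09,-0.22,0.16,85],
    [-60,-10,105,0.14,-0.34,0.25,85],
    [-80,-13,135,0.17,-0.4,0.3,85],
    [-91,-15,156,0.194,-0.466,0.338,85],
    [-91,-15,156,0.194,-0.466,0.338,85]
  ]
}}

```text
time: 1.4
eef_pos: [0.4787, 0.3847, 0.0937]
ee_rot: [0.496, 0.71, -0.288, 0.409]
ft_force: [-0.1, 0.5, -0.2]
opening: 0.851
gripper_force: 0.0
```

Run:
```python
from h import *
Rm=ori(-70,30,-1); g=np.r_[TUM,.045]-.12*Rm[:,2]; plan(g+.0188*Rm[:,2],Rm)
s=robot.read_state(); cv2.imwrite("pics/w1.png",viewer.read_camera("wrist")); np.save("s1.npy",np.r_[s["eef_pos"],s["ee_rot"]])
K,T,_=model("wrist",s)
for z,r in((0,.026),(.08,.034)):
    print(z,proj(K,T,np.r_[TUM,z]).round(0))
```

```text
t 1.4 shift mm [-1.4, 0.6, -1.4] rot [-0.002, 0.0, 0.004] deg 0.2 q [-1.43, 1.06, 0.55, 1.66, 0.34, 1.22, -0.85] op 0.85 f 0.0 at [0.479, 0.385, 0.094]
0 [325. 192.]
0.08 [325. 289.]
```

View pics/w1.png

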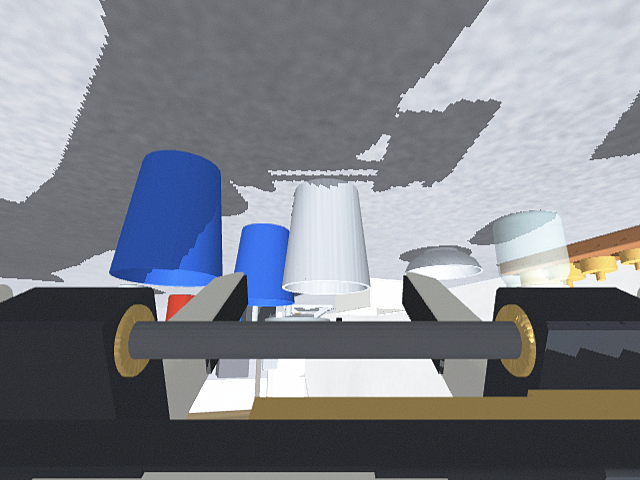

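The tumbler shows upside down in the wrist view, foot at (327,183) and rim at (327,288). That agrees with the projection (325,192)/(325,289), and both fingers are clear.

Emit:
{"op": "send_rows", "data": {
  "commands": [
    [0,0,35,0,0,0,85],
    [-1,0,70,0,0,0,85],
    [-1,0,100,0,0,0,85],
    [-1,0,119,0,0,0,85],
    [-1,0,119,0,0,0,85],
    [-1,0,119,0,0,0,60],
    [-1,0,119,0,0,0,40],
    [-1,0,119,0,0,0,40],
    [-1,0,119,0,0,0,40]
  ],
  "squeeze": 25
}}

```text
time: 2.58
eef_pos: [0.5141, 0.2899, 0.0372]
ee_rot: [0.496, 0.711, -0.286, 0.408]
ft_force: [-2.8, 4.9, 6.4]
opening: 0.656
gripper_force: 24.7
```

```bash
cat >> h.py <<'E'
def wp(ways):   # list of (grasp xyz, R): prints shift (mm) and turn for each, in tool axes now
    s=robot.read_state(); R0=R.from_quat(s["ee_rot"]); print("t",round(float(s["time"]),2),"q",s["qpos"].round(2).tolist(),"op",round(float(s["opening"]),3),"f",round(float(s["gripper_force"]),1),"grasp",(s["eef_pos"]-.0188*R0.as_matrix()[:,2]).round(3).tolist())
    for g,Rm in ways:
        t=np.array(g)+.0188*Rm[:,2]; v=(R0.inv()*R.from_matrix(Rm)).as_rotvec()
        print((R0.inv().apply(t-s["eef_pos"])*1000).round(0).tolist(),v.round(3).tolist(),round(np.degrees(np.linalg.norm(v))))
def pour(al,rho,az=-70): return ori(az,al,-1)@R.from_euler("z",rho,degrees=True).as_matrix()
E
python3 - <<'E'
from h import *
O=ori(-70,30,-1)
wp([([.509,.303,.215],O),([.608,-.047,.235],O),([.608,-.047,.235],pour(22,50))])
E
```

```text
t 2.58 q [-1.36, 1.12, 0.57, 1.81, 0.4, 0.98, -0.89] op 0.656 f 24.7 grasp [0.509, 0.305, 0.047]
[-147.0, -1.0, -83.0] [0.001, -0.003, 0.002] 0
[-346.0, -28.0, 221.0] [0.001, -0.003, 0.002] 0
[-349.0, -28.0, 221.0] [-0.061, -0.134, 0.873] 51
```

Emit:
{"op": "send_rows", "data": {
  "commands": [
    [-40,0,-23,0,0,0,40],
    [-85,0,-48,0,0,0,40],
    [-125,0,-70,0,0,0,40],
    [-147,-1,-83,0,0,0,40],
    [-175,-5,-45,0,0,0,40],
    [-205,-9,0,0,0,0,40],
    [-235,-13,45,0,0,0,40],
    [-265,-17,90,0,0,0,40],
    [-290,-21,130,0,0,0,40],
    [-315,-24,170,0,0,0,40],
    [-335,-27,205,0,0,0,40],
    [-346,-28,221,0,0,0,40]
  ]
}}

```text
time: 4.08
eef_pos: [0.6128, -0.0653, 0.2244]
ee_rot: [0.497, 0.71, -0.287, 0.408]
ft_force: [-0.7, -0.4, -1.7]
opening: 0.654
gripper_force: 25.0
```

Run:
```python
from h import *
g=[.608,-.047,.235]
wp([(g,pour(26,30)),(g,pour(22,60)),(g,pour(18,85))])
```

```text
t 4.08 q [-1.03, 0.84, 0.88, 2.15, 0.9, 0.57, -0.82] op 0.654 f 25.0 grasp [0.607, -0.05, 0.234]
[-1.0, 2.0, -3.0] [-0.021, -0.07, 0.525] 30
[-2.0, 2.0, -3.0] [-0.076, -0.128, 1.048] 61
[-4.0, 2.0, -3.0] [-0.159, -0.17, 1.48] 86
```

Emit:
{"op": "send_rows", "data": {
  "commands": [
    [0,1,-1,-0.007,-0.023,0.17,40],
    [-1,2,-2,-0.014,-0.047,0.35,40],
    [-1,2,-3,-0.021,-0.07,0.525,40],
    [-1,2,-3,-0.04,-0.09,0.7,40],
    [-2,2,-3,-0.058,-0.11,0.88,40],
    [-2,2,-3,-0.076,-0.128,1.048,40],
    [-3,2,-3,-0.105,-0.143,1.2,40],
    [-3,2,-3,-0.13,-0.157,1.34,40],
    [-4,2,-3,-0.159,-0.17,1.48,40],
    [-4,2,-3,-0.159,-0.17,1.48,40]
  ]
}}

```text
time: 5.32
eef_pos: [0.6154, -0.0609, 0.2286]
ee_rot: [0.789, 0.177, 0.077, 0.583]
ft_force: [0.6, 0.8, -2.4]
opening: 0.657
gripper_force: 24.9
```

Run:
```python
from h import *
wp([([.608,-.047,z],pour(a,r)) for a,r,z in((18,95,.23),(17,105,.225),(16,115,.22),(15,125,.215),(15,135,.21),(15,142,.208),(15,150,.205))])
for n in("scene","side"): cv2.imwrite(f"pics/{n}1.png",viewer.read_camera(n))
a=cv2.imread("pics/scene1.png")[180:345,220:440];b=cv2.imread("pics/side1.png")[130:295,250:470]
cv2.imwrite("pics/c1.png",np.hstack([cv2.resize(a,(400,300)),cv2.resize(b,(400,300))]))
```

```text
t 5.33 q [-1.21, 1.23, 1.25, 2.17, 0.45, 0.34, -1.94] op 0.657 f 24.9 grasp [0.609, -0.044, 0.234]
[-2.0, -4.0, 4.0] [0.0, -0.004, 0.177] 10
[-2.0, -8.0, 5.0] [-0.018, -0.002, 0.352] 20
[-1.0, -12.0, 7.0] [-0.035, 0.002, 0.526] 30
[-1.0, -17.0, 8.0] [-0.052, 0.01, 0.701] 40
[-0.0, -22.0, 10.0] [-0.052, 0.015, 0.875] 50
[-0.0, -24.0, 10.0] [-0.052, 0.018, 0.997] 57
[0.0, -26.0, 11.0] [-0.051, 0.022, 1.137] 65
```

View pics/c1.png

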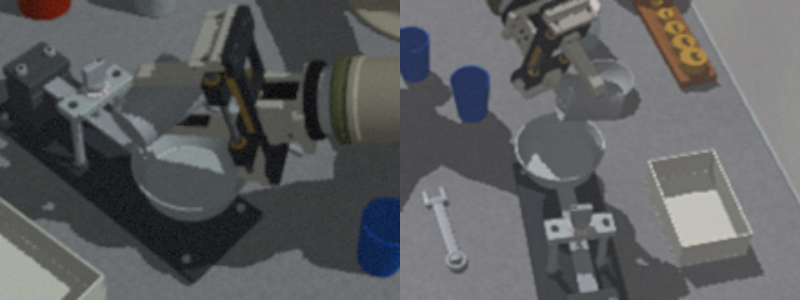

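Rolling this way runs j7 towards its limit, so I'll reverse the roll and pour the other way round. The nuts are still in the tumbler, which is only about 65° tilted.

Run:
```python
from h import *
s=robot.read_state(); Rm=R.from_quat(s["ee_rot"]).as_matrix(); print("cup axis",(Rm@[-.866,0,-.5]).round(2))
T=model("side"); print(proj(T[0],T[1],[.609,-.044,.234]))
g=np.array([.581,-.063,.235]); g0=np.array([.609,-.044,.235])
wp([(g0,pour(21,60)),(g0,pour(24,35)),(g,pour(28,10)),(g,pour(28,-20)),(g,pour(28,-35))])
```

```text
cup axis [-0.97  0.13  0.23]
[351.5200229  183.21666498]
t 5.42 q [-1.21, 1.23, 1.25, 2.17, 0.45, 0.34, -1.93] op 0.653 f 24.9 grasp [0.609, -0.045, 0.235]
[0.0, -1.0, -1.0] [0.051, 0.013, -0.433] 25
[0.0, -2.0, -1.0] [0.094, 0.051, -0.868] 50
[-32.0, -4.0, 7.0] [0.14, 0.124, -1.302] 75
[-32.0, -4.0, 7.0] [0.11, 0.167, -1.824] 105
[-32.0, -4.0, 7.0] [0.092, 0.189, -2.084] 120
```

Emit:
{"op": "send_rows", "data": {
  "commands": [
    [0,0,0,0.02,0.005,-0.18,40],
    [0,0,-1,0.042,0.01,-0.36,40],
    [0,-1,-1,0.06,0.025,-0.53,40],
    [0,-1,-1,0.08,0.04,-0.7,40],
    [0,-2,-1,0.094,0.051,-0.868,40],
    [-10,-3,2,0.11,0.076,-1.02,40],
    [-20,-4,5,0.127,0.1,-1.17,40],
    [-32,-4,7,0.14,0.124,-1.302,40],
    [-32,-4,7,0.13,0.138,-1.475,40],
    [-32,-4,7,0.12,0.152,-1.65,40],
    [-32,-4,7,0.11,0.167,-1.824,40],
    [-32,-4,7,0.1,0.178,-1.96,40]
  ]
}}

```text
time: 6.92
eef_pos: [0.5871, -0.0791, 0.2268]
ee_rot: [0.307, 0.8, -0.388, 0.338]
ft_force: [0.8, -0.2, -2.2]
opening: 0.656
gripper_force: 24.9
```

Run:
```python
from h import *
wp([([.581,-.063,z],pour(a,r)) for a,r,z in((28,-35,.235),(28,-60,.235),(28,-80,.235),(28,-95,.23),(27,-110,.225),(26,-120,.22),(25,-130,.215))])
```

```text
t 6.92 q [-1.0, 0.8, 0.8, 2.22, 1.07, 0.63, -0.53] op 0.656 f 24.9 grasp [0.581, -0.064, 0.236]
[1.0, 0.0, -0.0] [0.001, 0.001, -0.123] 7
[1.0, 0.0, -0.0] [0.001, 0.001, -0.559] 32
[1.0, 0.0, -0.0] [0.001, 0.001, -0.908] 52
[5.0, 2.0, 2.0] [0.001, 0.001, -1.17] 67
[8.0, 4.0, 4.0] [0.018, -0.005, -1.432] 82
[12.0, 6.0, 7.0] [0.038, -0.009, -1.606] 92
[16.0, 8.0, 9.0] [0.059, -0.01, -1.78] 102
```

Emit:
{"op": "send_rows", "data": {
  "commands": [
    [1,0,0,0,0,-0.18,40],
    [1,0,0,0,0,-0.36,40],
    [1,0,0,0,0,-0.54,40],
    [1,0,0,0,0,-0.72,40],
    [1,0,0,0,0,-0.9,40],
    [3,1,1,0,0,-1.05,40],
    [5,2,2,0,0,-1.17,40],
    [6,3,3,0.01,0,-1.26,40],
    [8,4,4,0.018,-0.005,-1.35,40],
    [8,4,4,0.018,-0.005,-1.43,40],
    [10,5,6,0.03,-0.007,-1.51,40],
    [12,6,7,0.038,-0.009,-1.58,40]
  ]
}}

```text
time: 8.43
eef_pos: [0.587, -0.079, 0.2117]
ee_rot: [-0.347, 0.774, -0.529, -0.039]
ft_force: [-0.5, -0.1, -2.4]
opening: 0.658
gripper_force: 24.8
```

Run:
```python
from h import *
wp([([.581,-.063,z],pour(a,r)) for a,r,z in((25,-130,.215),(25,-140,.21),(25,-150,.207),(25,-160,.205),(25,-168,.205))])
for n in("scene","side"): cv2.imwrite(f"pics/{n}2.png",viewer.read_camera(n))
a=cv2.imread("pics/scene2.png")[180:345,220:440];b=cv2.imread("pics/side2.png")[130:295,250:470]
cv2.imwrite("pics/c2.png",np.hstack([cv2.resize(a,(400,300)),cv2.resize(b,(400,300))]))
```

```text
t 8.43 q [-0.86, 0.75, 0.52, 2.22, 1.2, 0.83, 0.87] op 0.658 f 24.8 grasp [0.581, -0.063, 0.22]
[-2.0, 4.0, 2.0] [0.014, 0.009, -0.203] 12
[-4.0, 8.0, 4.0] [0.013, 0.01, -0.378] 22
[-5.0, 10.0, 5.0] [0.013, 0.011, -0.553] 32
[-6.0, 12.0, 6.0] [0.012, 0.012, -0.727] 42
[-6.0, 12.0, 6.0] [0.011, 0.013, -0.867] 50
```

View pics/c2.png

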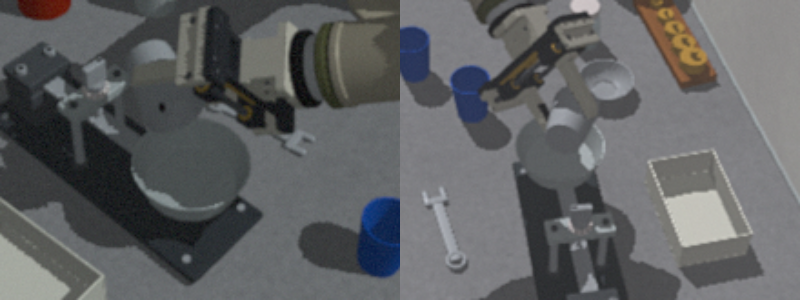

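Tumbler (about 96° tilt) hangs over the pan: scene crop mouth at (165,100), side crop cup at (565,125) over pan (560,150). Continuing the pour slowly.

Emit:
{"op": "send_rows", "data": {
  "commands": [
    [-1,2,1,0.01,0,-0.07,40],
    [-1,3,1,0.014,0.005,-0.14,40],
    [-2,4,2,0.014,0.009,-0.2,40],
    [-2,5,2,0.014,0.009,-0.26,40],
    [-3,7,3,0.014,0.01,-0.32,40],
    [-4,8,4,0.013,0.01,-0.38,40],
    [-4,9,4,0.013,0.01,-0.44,40],
    [-5,10,5,0.013,0.011,-0.5,40],
    [-5,10,5,0.013,0.011,-0.56,40],
    [-6,11,6,0.012,0.012,-0.64,40],
    [-6,12,6,0.012,0.012,-0.727,40],
    [-6,12,6,0.012,0.012,-0.727,40]
  ]
}}

```text
time: 10.02
eef_pos: [0.5863, -0.0789, 0.1971]
ee_rot: [-0.595, 0.598, -0.488, -0.226]
ft_force: [0.6, 0.6, -1.1]
opening: 0.655
gripper_force: 24.8
```

Emit:
{"op": "send_rows", "data": {
  "commands": [
    [0,0,0,0,0,-0.14,40],
    [0,0,0,0,0,-0.14,40],
    [0,0,0,0,0,-0.07,40],
    [0,0,0,0,0,-0.14,40],
    [0,0,0,0,0,-0.14,40]
  ]
}}

```text
time: 10.65
eef_pos: [0.5862, -0.0789, 0.1967]
ee_rot: [0.634, -0.556, 0.471, 0.259]
ft_force: [1.4, -0.1, -1.2]
opening: 0.659
gripper_force: 24.8
```

Run:
```python
from h import *
g=[.581,-.063,.225]
wp([(g,pour(25,-168)),(g,pour(26,-140)),(g,pour(27,-110)),(g,pour(28,-80)),(g,pour(28,-60))])
for n in("scene","side"): cv2.imwrite(f"pics/{n}3.png",viewer.read_camera(n))
a=cv2.imread("pics/scene3.png")[210:330,270:430];b=cv2.imread("pics/side3.png")[150:270,270:430]
cv2.imwrite("pics/c3.png",np.hstack([cv2.resize(a,(400,300)),cv2.resize(b,(400,300))]))
```

```text
t 10.65 q [-0.8, 0.77, 0.42, 2.22, 1.24, 0.9, 1.65] op 0.659 f 24.8 grasp [0.58, -0.063, 0.205]
[18.0, -5.0, -8.0] [0.0, -0.001, -0.007] 0
[18.0, -4.0, -8.0] [-0.007, -0.016, 0.481] 28
[17.0, -4.0, -8.0] [-0.024, -0.028, 1.005] 58
[17.0, -4.0, -8.0] [-0.048, -0.033, 1.528] 88
[17.0, -4.0, -8.0] [-0.056, -0.025, 1.877] 108
```

View pics/c3.png

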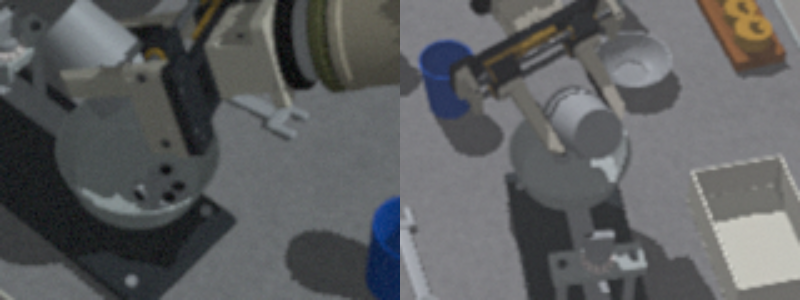

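Several nuts show in the pan (scene crop bores around (140–180,170–195)). The measured weight fell about 1 N, which is six nuts. Now I'll unroll and return the tumbler.

Emit:
{"op": "send_rows", "data": {
  "commands": [
    [6,-2,-3,0,0,0,40],
    [18,-4,-8,0,-0.01,0.17,40],
    [18,-4,-8,0,-0.01,0.33,40],
    [18,-4,-8,-0.007,-0.016,0.5,40],
    [18,-4,-8,-0.01,-0.02,0.68,40],
    [17,-4,-8,-0.02,-0.024,0.85,40],
    [17,-4,-8,-0.024,-0.028,1.02,40],
    [17,-4,-8,-0.03,-0.03,1.2,40],
    [17,-4,-8,-0.04,-0.032,1.37,40],
    [17,-4,-8,-0.048,-0.033,1.54,40],
    [17,-4,-8,-0.052,-0.03,1.71,40],
    [17,-4,-8,-0.056,-0.025,1.877,40]
  ]
}}

```text
time: 12.25
eef_pos: [0.5865, -0.0789, 0.2163]
ee_rot: [0.076, 0.854, -0.467, 0.218]
ft_force: [-1.2, 1.2, -1.4]
opening: 0.655
gripper_force: 24.9
```

Run:
```python
from h import *
O=ori(-70,30,-1)
g=[.581,-.063,.225];m=[.545,.12,.225]
wp([(g,pour(29,-30)),(g,O),(m,O),([.509,.304,.2],O)])
K,T,_=model("scene");im=viewer.read_camera("scene")
c=proj(K,T,[.581,-.026,.09]);x,y=c.round().astype(int);cv2.imwrite("pics/pan4.png",cv2.resize(im[y-30:y+30,x-40:x+40],(640,480),interpolation=cv2.INTER_CUBIC))
```

```text
t 12.25 q [-0.94, 0.77, 0.67, 2.22, 1.14, 0.71, -0.06] op 0.655 f 24.9 grasp [0.581, -0.063, 0.225]
[0.0, 1.0, -0.0] [-0.013, 0.012, 0.52] 30
[0.0, 1.0, -0.0] [-0.019, 0.031, 1.044] 60
[19.0, 90.0, -163.0] [-0.019, 0.031, 1.044] 60
[49.0, 199.0, -315.0] [-0.019, 0.031, 1.044] 60
```

View pics/pan4.png

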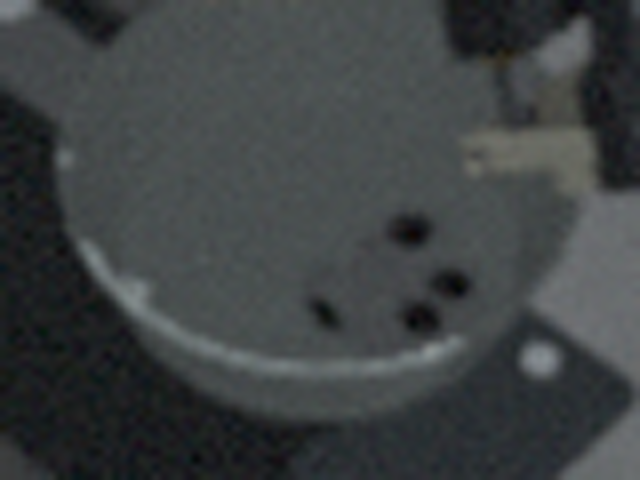

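Emit:
{"op": "send_rows", "data": {
  "commands": [
    [0,1,0,-0.004,0.004,0.17,40],
    [0,1,0,-0.009,0.008,0.34,40],
    [0,1,0,-0.013,0.012,0.52,40],
    [0,10,-16,-0.015,0.02,0.69,40],
    [5,35,-60,-0.017,0.026,0.87,40],
    [10,62,-110,-0.019,0.031,1.044,40],
    [19,90,-163,-0.019,0.031,1.044,40],
    [27,118,-202,-0.019,0.031,1.044,40],
    [35,146,-240,-0.019,0.031,1.044,40],
    [42,175,-280,-0.019,0.031,1.044,40],
    [49,199,-315,-0.019,0.031,1.044,40],
    [49,199,-315,-0.019,0.031,1.044,40]
  ]
}}

```text
time: 13.8
eef_pos: [0.512, 0.2929, 0.1883]
ee_rot: [0.492, 0.713, -0.287, 0.408]
ft_force: [-0.8, -0.3, -1.2]
opening: 0.654
gripper_force: 24.9
```

Run:
```python
from h import *
O=ori(-70,30,-1)
wp([([.509,.305,.06],O),([.509,.305,.047],O)])
t=[]
for n,P,w in(("scene",[.581,-.026,.1],40),("side",[.581,-.026,.1],40),("scene",[.509,.304,.235],32),("side",[.509,.304,.235],32)):
    K,T,_=model(n);im=viewer.read_camera(n);cv2.imwrite(f"pics/{n}5.png",im);x,y=proj(K,T,P).round().astype(int);h=w*3//4
    c=cv2.resize(im[y-h:y+h,x-w:x+w],(400,300),interpolation=cv2.INTER_CUBIC); t.append(cv2.convertScaleAbs(c,alpha=1.5,beta=10))
cv2.imwrite("pics/m5.png",np.vstack([np.hstack(t[:2]),np.hstack(t[2:])]))
```

```text
t 13.8 q [-1.38, 0.9, 0.61, 1.81, 0.46, 1.16, -0.79] op 0.654 f 24.9 grasp [0.506, 0.308, 0.198]
[117.0, 2.0, 72.0] [0.004, -0.002, 0.012] 1
[128.0, 3.0, 79.0] [0.004, -0.002, 0.012] 1
```

View pics/m5.png

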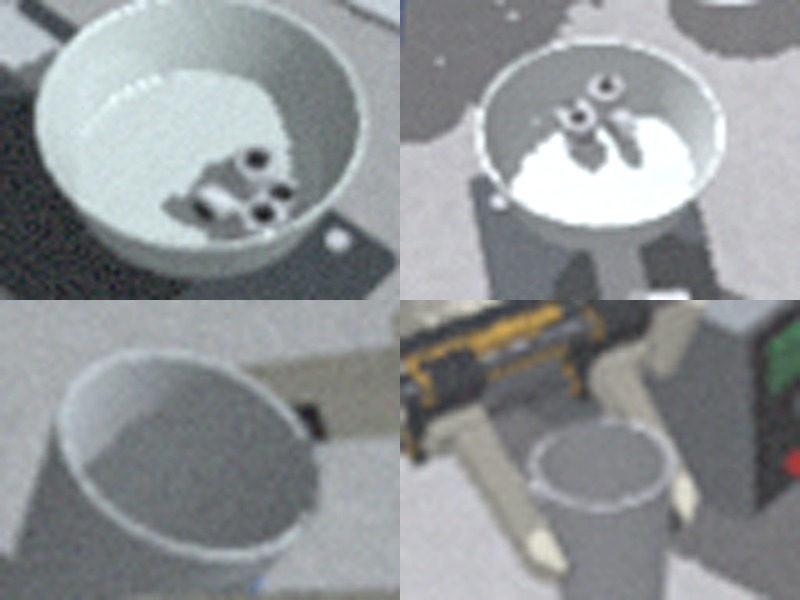

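The nuts are heaped in the pan (scene crop around (200–285,155–215)). The tumbler's visible interior is empty and nothing lies on the bench. Setting it down.

Emit:
{"op": "send_rows", "data": {
  "commands": [
    [35,1,22,0.004,-0.002,0.012,40],
    [75,2,46,0.004,-0.002,0.012,40],
    [105,2,65,0.004,-0.002,0.012,40],
    [117,2,72,0.004,-0.002,0.012,40],
    [123,3,76,0.004,-0.002,0.012,40],
    [127,3,78,0.004,-0.002,0.012,40],
    [128,3,79,0.004,-0.002,0.012,40],
    [128,3,79,0.004,-0.002,0.012,40]
  ]
}}

```text
time: 15.0
eef_pos: [0.5164, 0.2854, 0.0398]
ee_rot: [0.499, 0.707, -0.287, 0.41]
ft_force: [0.4, 1.0, -0.1]
opening: 0.654
gripper_force: 24.9
```

Emit:
{"op": "send_rows", "data": {
  "commands": [
    [1,0,1,0,0,0,40],
    [1,0,1,0,0,0,40]
  ]
}}

```text
time: 15.25
eef_pos: [0.5164, 0.2849, 0.038]
ee_rot: [0.499, 0.707, -0.288, 0.41]
ft_force: [0.1, 0.6, -0.4]
opening: 0.66
gripper_force: 24.9
```

Run:
```python
from h import *
wp([([.509,.305,.047],ori(-70,30,-1))]); print(robot.read_state()["ft_force"].round(1))
```

```text
t 15.25 q [-1.34, 1.11, 0.55, 1.81, 0.41, 0.99, -0.92] op 0.66 f 24.9 grasp [0.511, 0.3, 0.047]
[3.0, -0.0, -4.0] [-0.004, 0.002, -0.005] 0
[ 0.1  0.6 -0.4]
```

Emit:
{"op": "send_rows", "data": {
  "commands": [
    [1,0,0.5,0,0,0,40],
    [2,0,1,0,0,0,40],
    [2,0,1,0,0,0,40]
  ]
}}

```text
time: 15.62
eef_pos: [0.5165, 0.2846, 0.0371]
ee_rot: [0.499, 0.706, -0.288, 0.411]
ft_force: [-2.7, 2.6, 8.8]
opening: 0.655
gripper_force: 24.5
```

Emit:
{"op": "send_rows", "data": {
  "commands": [
    [0,0,0,0,0,0,70],
    [0,0,0,0,0,0,85],
    [0,0,0,0,0,0,85],
    [0,0,0,0,0,0,85],
    [0,0,-20,0,0,0,85],
    [0,0,-50,0,0,0,85],
    [0,0,-90,0,0,0,85],
    [0,0,-130,0,0,0,85],
    [-20,0,-170,0,0,0,85],
    [-50,0,-200,0,0,0,85]
  ]
}}

```text
time: 16.88
eef_pos: [0.4651, 0.4263, 0.1788]
ee_rot: [0.498, 0.708, -0.288, 0.41]
ft_force: [0.6, 0.1, 0.0]
opening: 0.85
gripper_force: 0.0
```

Run:
```python
from h import *
S=model("scene")
wp([])
for n in("scene","side"):
    im=viewer.read_camera(n); cv2.imwrite(f"pics/{n}6.png",im); K,T,_=model(n)
    # screw head top mask: bright pixels near
    hsv=cv2.cvtColor(im,cv2.COLOR_BGR2HSV)
    x,y=proj(K,T,[.568,-.181,.165]).round().astype(int); print(n,x,y)
    print(im[y-8:y+9,x-12:x+13].mean(2).round().astype(int))
# tumbler upright check: rim/foot blob from difference with the start picture
for n in("scene","side"):
    a=cv2.imread(f"pics/{n}0.png");b=cv2.imread(f"pics/{n}6.png");K,T,_=model(n);x,y=proj(K,T,[.509,.303,.04]).round().astype(int)
    d=cv2.absdiff(a,b)[y-40:y+40,x-40:x+40].max(2);print(n,"diff px",(d>40).sum())
    A=a[y-30:y+30,x-25:x+25].astype(np.float32).mean(2);B=b[y-30:y+30,x-25:x+25].astype(np.float32).mean(2);print(cv2.phaseCorrelate(A-A.mean(),B-B.mean()))
```

```text
t 16.88 q [-1.46, 0.97, 0.55, 1.57, 0.35, 1.39, -0.81] op 0.85 f 0.0 grasp [0.46, 0.442, 0.188]
scene 271 218
[[108 103 101 104 101 103  99 102 103 104 105 105 103  98 103 105 103 106
  105 103 102 104 103 106 102]
 [105 105 101 104 101 102 100 102 102 104 100 104 103 103  98 103  97  95
  105 100 104 105 105 103 102]
 [105 107 106 103 106 103 104 105 104 100 102 101 107 107  92  78  82 100
  107 103 103 106 107 106 104]
 [102 105 105 101 102 103 106 103 100 101 103  96 116 116  90  72 103 126
  117 103 105 104 107 105 104]
 [100 104 103 102 102 105 105  97  99  97 103 112 122 129 119 122 130 129
  113 104 104 104 108 110 106]
 [ 95 106 105 106 102 104 103 103 109 115 121 125 129 132 139 135 127 114
  108 103 102 103 107 125 122]
 [ 97 103 105 104 103 103  98 110 122 126 130 131 136 134 128 116 110 110
  107 104 100 109 123 138 137]
 [102 104 103 102 100 102 105 123 130 132 134 140 128 121 112 105 107 107
  105 102 117 134 132 136 132]
 [103 107 106 107 100  96  96 115 130 139 133 127 113 109 108 107 108 106
  107 115 133 138 136 122 108]
 [ 98 103 107 107 106  90  77  91 117 124 116
[... 2060 characters left out ...]
170 169]
 [ 66  73  98 137 151 150 124  84  84  85  84  83  84  85  88  85  83  85
  133 173 171 169 170 169 164]
 [125 131 136 151 166 167 135  86  83  86  86  88  85  87  85  86  83  87
  136 169 166 166 164 163 142]
 [172 171 169 170 169 176 151  87  84  84  85  84  88  87  86  82  84  95
  140 168 166 165 167 153 116]
 [172 172 170 168 166 178 167 109  83  84  86  87  88  86  88  84  82 119
  158 166 164 165 162 153 115]
 [174 171 167 167 162 173 179 137  85  83  89  86  90  89  88  89  98 143
  170 165 164 165 164 164 144]]
scene diff px 1928
((-3.7754781689232786, -0.5959563721874694), 0.32806560770670573)
side diff px 963
((0.8409853256063435, 0.7615200065937238), 0.42206791941324867)
```

```bash
cat >> h.py <<'E'
def down(az):
    a=np.radians(az); x=np.array([np.cos(a),np.sin(a),0]); z=np.array([0,0,-1.]); return np.c_[x,np.cross(z,x),z]
E
python3 - <<'E'
from h import *
S=model("scene");T=model("side")
for m,a,b in((S,(267,217.5),(277,213)),(T,(343,244.5),(355.5,243.2))):
    p,q=onz(m[0],m[1],a,.171),onz(m[0],m[1],b,.171); print(p.round(3),q.round(3),((p+q)/2).round(3),np.degrees(np.arctan2(*(p-q)[1::-1])).round(0),np.linalg.norm(p-q).round(3))
wp([([.46,.30,.28],ori(-70,50,-1)),([.52,.1,.30],down(120)),([.568,-.181,.30],down(150)),([.568,-.181,.30],down(175))])
E
```

```text
[ 0.577 -0.184  0.171] [ 0.554 -0.177  0.171] [ 0.566 -0.18   0.171] -18.0 0.025
[ 0.551 -0.18   0.171] [ 0.582 -0.184  0.171] [ 0.567 -0.182  0.171] 174.0 0.031
t 16.98 q [-1.46, 0.97, 0.55, 1.57, 0.36, 1.39, -0.81] op 0.849 f 0.0 grasp [0.461, 0.442, 0.192]
[-137.0, -49.0, 70.0] [0.001, 0.348, -0.008] 20
[-249.0, -60.0, 232.0] [-0.087, 1.044, -0.166] 61
[-390.0, -110.0, 475.0] [-0.361, 1.003, -0.64] 71
[-390.0, -110.0, 475.0] [-0.588, 0.93, -1.032] 86
```

Emit:
{"op": "send_rows", "data": {
  "commands": [
    [-45,-15,0,0,0.05,0,85],
    [-90,-30,30,0,0.17,0,85],
    [-137,-49,70,0,0.33,-0.01,80],
    [-165,-52,110,-0.02,0.5,-0.04,75],
    [-195,-54,150,-0.04,0.67,-0.08,70],
    [-222,-57,191,-0.06,0.85,-0.12,65],
    [-249,-60,232,-0.087,1.044,-0.166,60],
    [-275,-70,278,-0.14,1.04,-0.26,60],
    [-300,-80,325,-0.19,1.03,-0.35,60],
    [-330,-90,375,-0.25,1.02,-0.44,60],
    [-360,-100,425,-0.31,1.01,-0.54,60],
    [-390,-110,475,-0.361,1.003,-0.64,60]
  ]
}}

```text
time: 18.48
eef_pos: [0.5649, -0.1807, 0.2795]
ee_rot: [0.258, 0.966, -0.003, -0.001]
ft_force: [1.4, 0.6, 0.9]
opening: 0.601
gripper_force: 0.0
```

Run:
```python
from h import *
g=[.567,-.181,.30]
wp([(g,down(170)),([.567,-.181,.24],down(170))])
```

```text
t 18.48 q [0.02, 0.38, 0.27, 1.85, -0.12, 0.92, 1.39] op 0.601 f 0.0 grasp [0.565, -0.181, 0.298]
[-2.0, 1.0, -2.0] [-0.006, -0.002, -0.348] 20
[-2.0, 1.0, 58.0] [-0.006, -0.002, -0.348] 20
```

Emit:
{"op": "send_rows", "data": {
  "commands": [
    [-1,1,0,-0.006,-0.002,-0.17,55],
    [-2,1,0,-0.006,-0.002,-0.35,50],
    [-2,1,35,-0.006,-0.002,-0.35,50],
    [-2,1,70,-0.006,-0.002,-0.35,50],
    [-2,1,100,-0.006,-0.002,-0.35,50],
    [-2,1,120,-0.006,-0.002,-0.35,50],
    [-2,1,132,-0.006,-0.002,-0.35,50],
    [-2,1,132,-0.006,-0.002,-0.35,50]
  ]
}}

```text
time: 19.48
eef_pos: [0.5667, -0.1793, 0.1472]
ee_rot: [0.087, 0.996, -0.0, -0.0]
ft_force: [-1.3, 0.1, -0.2]
opening: 0.5
gripper_force: 0.0
```

Run:
```python
from h import *
wp([([.567,-.181,.166],down(170))]); s=robot.read_state();print(s["ft_force"].round(1),s["torque"].round(2))
```

```text
t 19.48 q [0.12, 0.54, 0.14, 1.98, -0.12, 0.64, 1.73] op 0.5 f 0.0 grasp [0.567, -0.179, 0.166]
[-1.0, -2.0, -0.0] [-0.0, -0.001, -0.001] 0
[-1.3  0.1 -0.2] [0.05 0.   0.02]
```

Close gently first, so the head aligns itself between the pads and I can read any sideways offset.

Emit:
{"op": "send_rows", "data": {
  "commands": [
    [0,-2,0,0,0,0,35],
    [0,-2,0,0,0,0,20],
    [0,-2,0,0,0,0,5],
    [0,-2,0,0,0,0,0],
    [0,-2,0,0,0,0,0],
    [0,-2,0,0,0,0,0]
  ],
  "squeeze": 12
}}

```text
time: 20.23
eef_pos: [0.567, -0.1817, 0.1482]
ee_rot: [0.087, 0.996, -0.0, 0.001]
ft_force: [-1.0, -1.6, 4.3]
opening: 0.107
gripper_force: 12.0
```

Run:
```python
from h import *
wp([]); s=robot.read_state();print(s["ft_force"].round(1),s["torque"].round(2))
```

```text
t 20.23 q [0.12, 0.53, 0.14, 1.98, -0.12, 0.64, 1.73] op 0.107 f 12.0 grasp [0.567, -0.182, 0.167]
[-1.  -1.6  4.3] [-0.36  0.27  0.09]
```

Emit:
{"op": "send_rows", "data": {
  "commands": [
    [0,0,0,0,0,0.15,0],
    [0,0,0,0,0,0.3,0],
    [0,0,0,0,0,0.45,0],
    [0,0,0,0,0,0.6,0],
    [0,0,0,0,0,0.75,0],
    [0,0,0,0,0,0.9,0],
    [0,0,0,0,0,1.05,0],
    [0,0,0,0,0,1.2,0],
    [0,0,0,0,0,1.2,0]
  ],
  "squeeze": 20
}}

```text
time: 21.35
eef_pos: [0.567, -0.1818, 0.1483]
ee_rot: [0.635, 0.772, -0.0, 0.001]
ft_force: [-2.2, -0.6, 6.3]
opening: 0.108
gripper_force: 20.0
```

Run:
```python
from h import *
wp([([.567,-.182,.167],down(85))]); s=robot.read_state();print(s["ft_force"].round(1),s["torque"].round(2))
```

```text
t 21.35 q [-0.12, 0.58, 0.5, 1.99, -0.43, 0.67, 0.84] op 0.108 f 20.0 grasp [0.567, -0.182, 0.167]
[-0.0, -0.0, 0.0] [0.001, 0.001, 0.281] 16
[-2.2 -0.6  6.3] [-0.59  0.43 -0.03]
```

Emit:
{"op": "send_rows", "data": {
  "commands": [
    [0,0,0,0,0,0.1,0],
    [0,0,0,0,0,0.18,0],
    [0,0,0,0,0,0.18,0]
  ]
}}

```text
time: 21.72
eef_pos: [0.567, -0.1818, 0.1483]
ee_rot: [0.702, 0.712, 0.0, 0.001]
ft_force: [-2.0, -1.7, 5.3]
opening: 0.106
gripper_force: 20.0
```

Run:
```python
from h import *
wp([([.567,-.182,.167],down(85))]); s=robot.read_state();print(s["ft_force"].round(1),s["torque"].round(2))
```

```text
t 21.73 q [-0.15, 0.59, 0.55, 1.99, -0.47, 0.69, 0.71] op 0.106 f 20.0 grasp [0.567, -0.182, 0.167]
[-0.0, 0.0, 0.0] [0.001, 0.001, 0.102] 6
[-2.  -1.7  5.3] [-0.49  0.47 -0.07]
```

Emit:
{"op": "send_rows", "data": {
  "commands": [
    [0,0,0,0,0,0.06,0],
    [0,0,0,0,0,0.1,0],
    [0,0,0,0,0,0.1,0]
  ]
}}

```text
time: 22.1
eef_pos: [0.567, -0.1818, 0.1482]
ee_rot: [0.736, 0.677, 0.0, 0.001]
ft_force: [-1.9, -1.8, 5.3]
opening: 0.101
gripper_force: 20.0
```

Run:
```python
from h import *
wp([([.567,-.182,.167],down(85))]); s=robot.read_state();print(s["ft_force"].round(1),s["torque"].round(2))
```

```text
t 22.1 q [-0.17, 0.6, 0.58, 1.99, -0.5, 0.69, 0.64] op 0.101 f 20.0 grasp [0.567, -0.182, 0.167]
[-0.0, 0.0, 0.0] [0.001, 0.001, 0.003] 0
[-1.9 -1.8  5.3] [-0.53  0.5  -0.02]
```

Emit:
{"op": "send_rows", "data": {
  "commands": [
    [0,0,0,0,0,0.05,0],
    [0,0,0,0,0,0.05,0]
  ]
}}

```text
time: 22.35
eef_pos: [0.567, -0.1817, 0.1482]
ee_rot: [0.753, 0.658, 0.0, 0.001]
ft_force: [-1.0, -2.4, 6.6]
opening: 0.111
gripper_force: 20.5
```

Run:
```python
from h import *
wp([([.567,-.182,.167],down(85))]); s=robot.read_state();print(s["torque"].round(2))
```

```text
t 22.35 q [-0.17, 0.6, 0.59, 1.99, -0.51, 0.7, 0.6] op 0.111 f 20.5 grasp [0.567, -0.182, 0.167]
[-0.0, 0.0, 0.0] [0.001, 0.001, -0.048] 3
[-0.61  0.51  0.36]
```

Emit:
{"op": "send_rows", "data": {
  "commands": [
    [0,0,0,0,0,0.05,0],
    [0,0,0,0,0,0.05,0]
  ]
}}

```text
time: 22.6
eef_pos: [0.567, -0.1816, 0.1482]
ee_rot: [0.769, 0.639, 0.0, 0.001]
ft_force: [-2.3, -1.7, 5.8]
opening: 0.118
gripper_force: 21.5
```

Run:
```python
from h import *
wp([([.567,-.182,.167],down(85))]); s=robot.read_state();print(s["torque"].round(2))
```

```text
t 22.6 q [-0.18, 0.6, 0.61, 1.99, -0.52, 0.7, 0.57] op 0.118 f 21.5 grasp [0.567, -0.182, 0.167]
[-0.0, 0.0, 0.0] [0.001, 0.001, -0.098] 6
[-0.53  0.55  0.4 ]
```

The stop is clear: torque jumps to 0.36 N m and the jaws wedge slightly open, at about az 84°, matching the beam direction. Backing off to az 174°.

Emit:
{"op": "send_rows", "data": {
  "commands": [
    [0,0,0,0,0,-0.15,0],
    [0,0,0,0,0,-0.3,0],
    [0,0,0,0,0,-0.45,0],
    [0,0,0,0,0,-0.6,0],
    [0,0,0,0,0,-0.75,0],
    [0,0,0,0,0,-0.9,0],
    [0,0,0,0,0,-1.05,0],
    [0,0,0,0,0,-1.2,0],
    [0,0,0,0,0,-1.35,0],
    [0,0,0,0,0,-1.5,0],
    [0,0,0,0,0,-1.6,0],
    [0,0,0,0,0,-1.65,0]
  ]
}}

```text
time: 24.1
eef_pos: [0.5669, -0.1817, 0.1482]
ee_rot: [0.052, 0.999, -0.0, 0.001]
ft_force: [-3.0, -1.9, 6.7]
opening: 0.103
gripper_force: 19.9
```

Emit:
{"op": "send_rows", "data": {
  "commands": [
    [0,0,0,0,0,0,0],
    [0,0,0,0,0,0,0],
    [0,0,0,0,0,0,0],
    [0,0,0,0,0,0,0]
  ]
}}

```text
time: 24.6
eef_pos: [0.5669, -0.1817, 0.1482]
ee_rot: [0.053, 0.999, -0.0, 0.0]
ft_force: [-2.2, -2.7, 5.9]
opening: 0.107
gripper_force: 19.9
```

Run:
```python
from h import *
wp([([.567,-.182,.167],down(174))]); s=robot.read_state();print(s["ft_force"].round(1),s["torque"].round(2))
# tumbler check: rim and foot ellipse extents in scene, against prediction for upright at release point
P=np.array([.511,.300])
for n in("scene","side"):
    K,T,_=model(n);im=viewer.read_camera(n);cv2.imwrite(f"pics/{n}7.png",im)
    a=np.linspace(0,2*np.pi,90); 
    best=[]
    g=cv2.GaussianBlur(cv2.cvtColor(im,cv2.COLOR_BGR2GRAY),(0,0),1).astype(float)
    rim=np.array([proj(K,T,[P[0]+.034*np.cos(t),P[1]+.034*np.sin(t),.08]) for t in a])
    x0,y0=(rim.min(0)-8).astype(int);x1,y1=(rim.max(0)+8).astype(int)
    print(n,"predicted rim",rim.min(0).round(1),rim.max(0).round(1))
    print("at origin",x0,y0);print(g[y0:y1:2,x0:x1:2].round().astype(int))
```

```text
t 24.6 q [0.13, 0.53, 0.12, 1.97, -0.1, 0.64, 1.78] op 0.107 f 19.9 grasp [0.567, -0.182, 0.167]
[-0.0, -0.0, 0.0] [-0.001, 0.001, -0.002] 0
[-2.2 -2.7  5.9] [-0.41  0.42  0.03]
scene predicted rim [465.3 327.2] [502.1 359.1]
at origin 457 319
[[ 59  59  57  58  59  58  59  59  59  59  59  60  60  56  42  33  33  34
   35  35  34  32  35  37  39  40  43]
 [ 61  60  59  59  59  58  59  59  59  59  58  59  59  52  38  32  33  33
   34  35  35  35  36  35  34  35  37]
 [ 60  60  60  58  58  57  58  59  58  58  59  60  59  47  34  32  33  34
   34  34  35  35  34  33  34  35  38]
 [ 62  60  59  58  57  58  58  59  59  62  65  65  62  51  36  34  34  34
   34  33  35  35  33  33  36  36  40]
 [ 75  64  61  60  59  59  65  77  86  95  97  95  87  73  53  41  34  32
   32  33  34  34  36  35  36  38  43]
 [ 99  87  75  67  62  72  98 108 105 101  97  91  86  85  82  73  53  38
   34  34  33  35  36  38  38  43  55]
 [105 103  99  95  92 105 113 108 101  95  90  82  75  72  73  77  78  64
   45  34  35  36  36  39  42  54  83]
 [107 104 104 107 115 117 110 104  98  92  87  77  71  70  69  69
[... 2437 characters left out ...]
  96  87  86  85  85  85  91 111 130 129 127
  126]
 [128 128 127 128 128 127  97  84  85  86  86  85  85  84  92 123 130 126
  126]
 [128 127 126 127 129 117  87  84  85  86  86  85  85  84  87 116 130 127
  127]
 [128 128 127 128 129 118  91  85  85  86  86  85  85  85  89 109 125 128
  128]
 [128 127 127 129 129 120 103  93  86  87  87  86  88  93  95 100 123 127
  128]
 [126 125 126 128 128 119  97  98  97 100  98  95  95  94  87 100 125 127
  129]
 [127 127 129 128 127 123  96  85  90  93  93  90  87  83  81 101 126 127
  129]
 [128 129 129 128 128 125 102  84  84  85  86  85  84  83  81 104 126 126
  128]
 [127 126 127 128 129 128 110  86  84  85  86  85  85  83  83 108 128 129
  130]]
```

The rim in both views matches the prediction for an upright tumbler: scene x 465–500, y 327–358; side x 280–301, y 141–155. The screw is held at 20 N, 90° off the stop. Handing in.

```bash
python3 -c "
from rig import robot
print(robot.sign_off())"
```

```text
the job is handed in; nothing more can be done
None
```

I handed the job in at about 25 s; sign-off gave no verdict: the nuts are tipped into the load pan (four to six visible, and the roughly 1 N weight drop fits all six), the empty tumbler is upright on the bench, and the contact screw was seated, backed off about 90° and is still gripped at 20 N.

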